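# Clear two stacks on a desk and set each thing on its place

## Task

Take apart the two stacks on the desk and set each thing on its own place: the award on the round marble plinth, the white card box on the red leather pad, the orange drive on the black rubber pad, the blue pencil tin on the dark wooden board and the brown spectacles case on the green felt pad. Each must lie flat in the middle of its place, the four long things lined up lengthwise with theirs (either way round) and the award standing. Never let the award fall over, and leave the small white jar where it is.

Things in the scene. Friction and masses are not known exactly. Their poses are not given: they have to be found in the camera images.
- award: Loose award statuette, gold figure on a round black foot, standing upright on the card box at the start. 99 mm tall in all; foot 46 mm across and 14 mm high; waist narrows to 16 mm at 24 mm height, then the body is a plain round column 22 mm across from 40 to 72 mm above the underside (the place to grip), then neck and head (17 mm). About 0.17 kg. Origin: centre of the underside, z up. Round, so its yaw means nothing.
- cardbox: Loose flat white business-card box with a green band near one end, 92 x 56 x 24 mm (length x width x height), about 0.11 kg. At the start it lies crosswise on the pencil tin or on the spectacles case (either), and carries the award. Origin: centre of the underside, z up. x runs along its length.
- drive: Loose portable disk drive, orange with a grey metal top panel, 110 x 56 x 24 mm, about 0.19 kg. At the start it lies crosswise on whichever of the tin and the spectacles case does not bear the card box. Origin: centre of the underside, z up. x runs along its length.
- tin: Loose closed pencil tin, blue with two white stripes, rectangular 170 x 54 x 28 mm, about 0.16 kg; flat on the desk at the start, at the bottom of one stack. Origin: centre of the underside, z up. x runs along its length.
- case: Loose hard spectacles case, dark brown, round-ended (stadium shape), 160 x 56 x 28 mm, straight parallel sides along the middle 104 mm, about 0.12 kg; flat on the desk at the start, at the bottom of the other stack. Origin: centre of the underside, z up. x runs along its length.
- plinth: Fixed round marble plinth, 84 mm across, flat top 25 mm above the desk: the place of the award. Origin: centre of its underside, on the desk, z up. Round, so its yaw means nothing.
- redpad: Fixed flat red leather pad, 116 x 80 mm, 6 mm thick, no rim: the place of the card box. Origin: centre of its underside, on the desk, z up. x runs along its length.
- rubberpad: Fixed flat black rubber pad, 136 x 80 mm, 8 mm thick, no rim: the place of the drive. Origin: centre of its underside, on the desk, z up. x runs along its length.
- board: Fixed dark wooden board, 200 x 80 mm, 12 mm thick, no rim: the place of the pencil tin. Origin: centre of its underside, on the desk, z up. x runs along its length.
- felt: Fixed green felt pad, 190 x 80 mm, 6 mm thick, no rim: the place of the spectacles case. Origin: centre of its underside, on the desk, z up. x runs along its length.
- pilljar: Bystander: small white jar, 44 mm across, 75 mm tall, standing beyond the middle of the work. Origin: centre of the underside. Leave it alone.
Not all that is in view belongs to the job. Leave any yellow look-alike of the cardbox alone.

How it is judged:
At the end, for the whole second after the job is handed in: All five rest released on their own places: centres within 15 mm horizontally, underside within 4 mm of the place's top, tilt under 0.1 rad, still (under 0.02 m/s, 0.2 rad/s); card box, drive, tin and case lengthwise within 0.22 rad of their places, either way round (horizontal distance between award and plinth below 0.015 m and z of award in the frame of plinth between 0.021 and 0.029 m and angle between each of award, cardbox, drive, tin, case's own z axis and vertical below 0.1 rad and linear speed of each of award, cardbox, drive, tin, case below 0.02 m/s and angular speed of each of award, cardbox, drive, tin, case below 0.2 rad/s and horizontal distance between cardbox and redpad below 0.015 m and z of cardbox in the frame of redpad between 0.002 and 0.01 m and angle between the x axis of cardbox and the x axis of redpad, either way round below 0.22 rad and horizontal distance between drive and rubberpad below 0.015 m and z of drive in the frame of rubberpad between 0.004 and 0.012 m and angle between the x axis of drive and the x axis of rubberpad, either way round below 0.22 rad and horizontal distance between tin and board below 0.015 m and z of tin in the frame of board between 0.008 and 0.016 m and angle between the x axis of tin and the x axis of board, either way round below 0.22 rad and horizontal distance between case and felt below 0.015 m and z of case in the frame of felt between 0.002 and 0.01 m and angle between the x axis of case and the x axis of felt, either way round below 0.22 rad); the robot touches nothing.
It fails at once if the award falls over (tilts more than 0.8 rad) (angle between award's own z axis and vertical above 0.8 rad).
It fails at once if the small white jar is moved more than 30 mm (distance of pilljar from where it was at the start of the episode above 0.03 m).
It also fails if it takes over 128 s, if anything falls off the work surface, if the arm or the gripper's body presses on something with over 40 N, if the wrist force passes 120 N, or if a joint passes its speed limit or range.

## Robot

A 6-joint arm with a two-finger parallel gripper is mounted at the origin on the work surface. World frame = base frame: x ahead of the robot, y to its left, z up, the work surface at z = 0. Lengths are in m, angles in rad, forces in N, time in s.
With the tool pointing down it reaches from about 0.35 to 0.85 m from the base axis. Payload 8.1 kg.
Tool frame: the origin (TCP) lies at the very end of the fingers, on their centre line; the grasp point (between the pads) lies 19 mm behind it; z points along the fingers, y is the direction in which the jaws open and shut (so a half turn about z gives the same grasp; the last joint's range is limited). The gripper opens to 93 mm and grips with 3 to 60 N. Pads are 15 mm wide; open, the fingers measure 128 mm over their backs; the gripper's body (75 mm by 188 mm) begins 65 mm behind the grasp point.
Start: joints at [-0.085, 0.13, 1.488, -0, 1.523, -0.085], TCP at [0.6, 0, 0.219] pointing down, gripper open.
Joint ranges: [-2.96, 2.96], [-0.89, 2.26], [0.02, 2.5], [-1.34, 4.48], [0, 2.73], [-2.66, 2.66]. Speed limits (rad/s): [2.39, 2.39, 2.79, 3.14, 3.14, 3.14].

## Interface

Orientations are given as a rotation vector (axis times angle).
In Python, from plant import robot gives the robot as it stands.
- The arm moves only by the shell command python3 -m inch 'ROWS' [FORCE]. ROWS is JSON, a list that holds one entry, the list of rows, each a list of 7 numbers: the shift along the tool's x, y, z in cm, then the turn, a rotation vector about the tool's x, y, z in degrees, then the gripper command: -1 is fully open, 1 is shut, values between are in proportion. A call has 1 to 5 rows; each row shifts and turns the commanded pose from where the row before left it, along the tool's axes as they then stand; what a row does not reach is not made up. A row lasts 1/10 s, in which the tool goes at most 50 mm and 8.59 degrees, less where a joint would pass 70% of its speed; a pose out of reach is approached as far as the arm can. A call with a gripper value outside its range is refused whole. The fingers move at their own pace and stop on an object; FORCE is the grip in N (left out, the last holds). Time passes only in rows, so rows that do not move let the fingers close. It gives the time, the measured TCP pose, the force and the opening at its end, in the units of the state.
- robot.read_state(): the state, without advancing time (a new reading comes with each control period).
- robot.read_camera(name): name is "scene" or "side" or "wrist"; returns a dict with "image" (384x512x3 uint8, blue, green, red), "K" (3x3 intrinsics, pixels), "distortion" ([k1, k2, p1, p2, k3] as OpenCV has them; the pictures are not rectified), "R" (3x3) and "t" (3): a world point X has camera coordinates R X + t; the wrist camera has in their place "tool_from_camera" (4x4, takes a point from camera to tool coordinates, whose origin is the TCP and whose axes are the flange's). Camera axes: x right, y down, z forward; pixel columns grow to the right and rows downward; lengths in m; the calibration is good to about 2 mm. A picture is of the moment at which its call begins: read the wrist's pose just before it. There is no depth.
- robot.close_job(): hands the job in, once; it reports no verdict.
The state is a dict: "t": time; "q": joint angles; "dq": joint speeds; "joint_torque": joint torques, N m; "tool_pos": TCP position; "orientation": TCP orientation; "force": force on the tool from outside, world axes, zero at the start; "wrist_torque": the same for the moment, N m; "opening": finger opening in m.
Only numpy, scipy, OpenCV 4.12 (cv2) and the standard library are available. Lean on these libraries where they do the work, as an engineer would, in place of code of your own. Each camera call takes 0.05 s, during which the arm holds its last target. There are 200 camera calls.

## Working session

There is one attempt and no reset: what is moved stays moved. The work goes in short steps, Python scripts to look and compute and a shell command to move; the robot and the scene stay as the last step left them, time stands still between calls to the robot, and variables do not carry over. Pictures are saved under pics/ and viewed, about 12 in all and at most 16, crops included, and the job is handed in when it is done.

```bash
ls; mkdir -p pics; cat > h.py <<'E'
import numpy as np, cv2
from plant import robot
from scipy.spatial.transform import Rotation as Ro
def cam(name, save=None):
    s=robot.read_state(); c=robot.read_camera(name)
    if save: cv2.imwrite('pics/%s.png'%save,c['image'])
    K=np.array(c['K']);D=np.array(c['distortion'])
    if name=='wrist':
        T=np.array(c['tool_from_camera']); Rt=Ro.from_rotvec(s['orientation']).as_matrix()
        Rw=Rt@T[:3,:3]; C=Rt@T[:3,3]+np.array(s['tool_pos'])
    else:
        Rw=np.array(c['R']).T; C=-Rw@np.array(c['t'])
    return dict(im=c['image'],K=K,D=D,Rw=Rw,C=C,s=s)
def ray(c,px):
    u=cv2.undistortPoints(np.array(px,float).reshape(-1,1,2),c['K'],c['D']).reshape(-1,2)
    return np.c_[u,np.ones(len(u))]@c['Rw'].T
def onz(c,px,z):
    d=ray(c,px); return c['C']+d*((z-c['C'][2])/d[:,2])[:,None]
def proj(c,X):
    R=c['Rw'].T
    return cv2.projectPoints(np.array(X,float).reshape(-1,1,3),cv2.Rodrigues(R)[0],-R@c['C'],c['K'],c['D'])[0].reshape(-1,2)
E
python3 - <<'E'
from h import *
for n in ('scene','side','wrist'):
    c=cam(n,n+'0'); print(n,c['C'].round(3),c['Rw'][:,2].round(2))
print(c['s'])
a=[cv2.imread('pics/%s0.png'%n) for n in('scene','side')]
E
```

```text
pics
scene [1.234 0.202 1.026] [-0.52 -0.23 -0.83]
side [ 0.173 -1.381  1.09 ] [ 0.27  0.77 -0.58]
wrist [0.601 0.082 0.383] [-0.   -0.29 -0.96]
{'t': 0.1, 'q': array([-8.54155154e-02,  1.31064203e-01,  1.48918987e+00, -4.00674632e-05,
        1.52299513e+00, -8.54138544e-02]), 'dq': array([-4.40549610e-04,  1.35412351e-06, -1.55840523e-03,  8.19156199e-04,
        4.72510331e-04, -1.55087665e-03]), 'joint_torque': array([ 2.89806376e-03, -5.61339462e+01, -4.93095982e+01,  7.72326719e-02,
        2.89617141e-02, -2.83941080e-05]), 'tool_pos': array([5.99479232e-01, 4.24614637e-05, 2.17694447e-01]), 'orientation': array([-2.22056313e+00, -2.22056377e+00,  1.72369054e-03]), 'force': array([-0.81381884,  0.29435562, -0.14064228]), 'wrist_torque': array([0.04923068, 0.01742804, 0.00858858]), 'opening': 0.09327908705833918}
```

View pics/scene0.png

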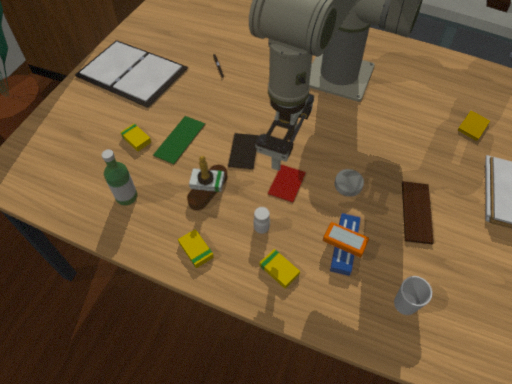

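View pics/side0.png

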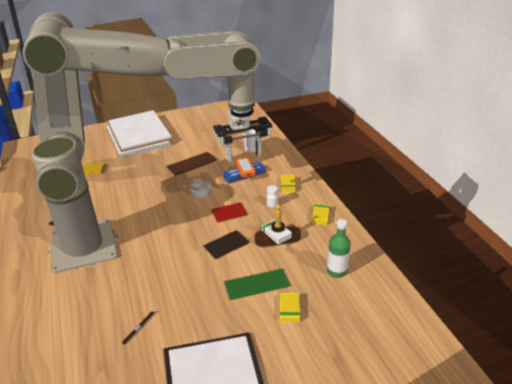

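The scene view shows the felt at (180,139), rubber pad (245,151), red pad (287,183), plinth (349,182) and board (417,212). The drive lies on the tin at (345,240). The award stands on the card box, which is on the case, at (206,180), and the jar is at (261,219).

```bash
cat >> h.py <<'E'
def hsv(im,lo,hi,box=None):
    m=cv2.inRange(cv2.cvtColor(im,cv2.COLOR_BGR2HSV),np.array(lo),np.array(hi))
    if box is not None:
        k=np.zeros_like(m);x0,y0,x1,y1=box;k[y0:y1,x0:x1]=1;m=m*k
    return m
def rect(c,m,z,biggest=True):
    cs,_=cv2.findContours(m,cv2.RETR_EXTERNAL,cv2.CHAIN_APPROX_NONE)
    k=max(cs,key=cv2.contourArea) if biggest else np.vstack([x for x in cs if cv2.contourArea(x)>4])
    P=onz(c,k.reshape(-1,2),z)[:,:2].astype(np.float32)
    (x,y),(w,h),a=cv2.minAreaRect(P*1000)
    if w<h: w,h,a=h,w,a+90
    return np.array([x/1000,y/1000,((a+90)%180)-90,w,h]).round(4)
E
python3 - <<'E'
from h import *
c=cam('scene')
im=c['im']
B={'felt':((50,80,30),(80,255,200),(145,105,215,170),.006),
'red':((0,150,60),(8,255,255),(262,160,310,205),.006),
'rubber':((0,0,0),(180,255,60),(222,128,262,175),.008),
'board':((0,50,10),(25,255,95),(395,175,440,248),.012),
'case':((0,40,10),(25,255,90),(180,160,235,212),.028),
'box':((0,0,150),(180,60,255),(186,160,228,200),.052),
'tin':((100,120,40),(125,255,255),(325,205,370,280),.028),
'drive':((5,170,150),(16,255,255),(315,215,372,260),.052),
'jar':((0,0,120),(180,70,255),(248,203,275,238),.075),
'plinth':((0,0,90),(180,50,255),(330,165,368,200),.025)}
for n,(lo,hi,b,z) in B.items():
    m=hsv(im,lo,hi,b); print(n,rect(c,m,z,n not in('tin','case')))
big=cv2.resize(im[100:300,150:450],None,fx=2.6,fy=2.6,interpolation=cv2.INTER_CUBIC); cv2.imwrite('pics/big.png',big)
E
```

```text
felt [  0.5051  -0.3789  -3.6716 185.187   75.6738]
red [ 5.327000e-01 -1.200000e-03  3.204000e-01  1.167086e+02  7.924630e+01]
rubber [  0.4685  -0.1615  15.7849 136.8918  89.9137]
board [  0.4787   0.367   15.5001 227.0294 102.4525]
case [  0.6354  -0.1996   6.9066 198.4231  96.6205]
box [ 0.6457 -0.2438 16.4681 55.8192 20.5099]
tin [  0.6703   0.2157   7.577  174.5432  51.6975]
drive [  0.6667   0.211   85.7456 107.5491  53.8592]
jar [ 6.97800e-01 -1.37000e-02 -6.71121e+01  3.93146e+01  3.67591e+01]
plinth [  0.4674   0.1684 -61.3646  81.6605  77.2418]
```

View pics/big.png

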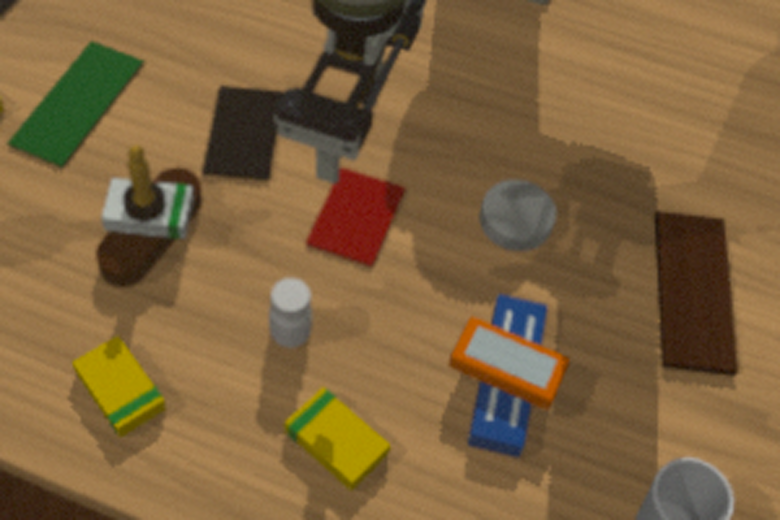

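```bash
python3 - <<'E'
from h import *
c=cam('scene')
print('award foot',onz(c,[[205.4,177.5]],.066),'head',onz(c,[[202.5,157.5]],.151))
m=hsv(c['im'],(0,0,150),(180,60,255),(186,160,228,200)); print('boxpts',onz(c,[[191,169],[224,171],[222,190],[190,185]],.052).round(3))
b=lambda p:[[150+x/2.6,100+y/2.6] for x,y in p]
print('board',onz(c,b([(656,212),(722,217),(737,372),(666,363)]),.012).round(3))
print('case ends',onz(c,b([(180,170),(120,283)]),.028).round(3))
s=cam('side'); d=s['im'][185:260,240:320]; cv2.imwrite('pics/sidec.png',cv2.resize(d,None,fx=7,fy=7,interpolation=cv2.INTER_CUBIC))
E
python3 -m inch '[[[-4,0.8,-1,0,0,0,-1],[-5,0.8,-1,0,0,0,-1],[-5,0.8,-1,0,0,0,-1],[-5,0.8,0,0,0,0,-1],[-4,0.8,0,0,0,0,-1]]]' 20
python3 -m inch '[[[0,0,0,0,0,0,-1],[0,0,0,0,0,0,-1]]]'
python3 -c "
from h import *
c=cam('wrist','w1')"
```

```text
award foot [[ 0.64672588 -0.20536286  0.066     ]] head [[ 0.64311232 -0.20619142  0.151     ]]
boxpts [[ 0.627 -0.264  0.052]
 [ 0.597 -0.172  0.052]
 [ 0.659 -0.149  0.052]
 [ 0.678 -0.24   0.052]]
board [[0.399 0.317 0.012]
 [0.376 0.391 0.012]
 [0.57  0.442 0.012]
 [0.588 0.369 0.012]]
case ends [[ 0.568 -0.204  0.028]
 [ 0.73  -0.197  0.028]]
t: 0.8
tool_pos: [0.6395, -0.2291, 0.2485]
orientation: [2.222, 2.22, 0.0]
force: [0.8, 0.4, 0.3]
opening: 0.0931
t: 1.0
tool_pos: [0.6391, -0.2272, 0.2473]
orientation: [-2.223, -2.218, 0.0]
force: [0.7, 0.6, 0.4]
opening: 0.093
```

View pics/w1.png

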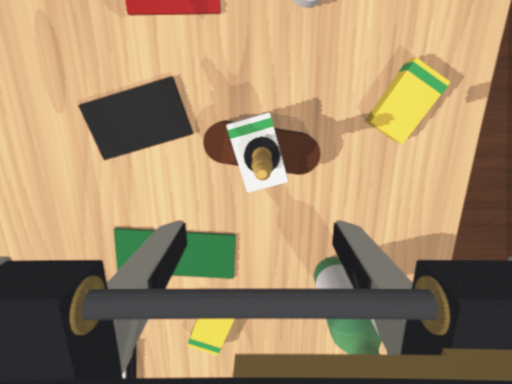

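The wrist view shows the case at (262,148), the box with corners (227,126), (270,113), (287,183) and (248,192), the award foot at (262,155) and head at (262,172). It also shows the rubber pad at (136,118) and the felt at (175,253). Now to measure from it.

```bash
python3 - <<'E'
from h import *
c=cam('wrist'); im=c['im']
p=lambda px,z:onz(c,px,z)[:,:2].round(4).tolist()
print('box corners',p([[227,126],[270,113],[287,183],[248,192]],.052))
m=hsv(im,(0,0,0),(180,255,50),(240,130,285,178))
cs=max(cv2.findContours(m,0,1)[0],key=cv2.contourArea);print(cv2.boundingRect(cs))
x,y,w,h=cv2.boundingRect(cs)
print('foot',onz(c,[[x+w/2,y+w/2]],.066),'head',p([[262,172]],.147))
print('rubber',rect(c,hsv(im,(0,0,0),(180,255,60),(70,65,202,170)),.008))
m=hsv(im,(0,60,10),(20,255,110),(195,110,330,180)); print('case',rect(c,m,.028,False))
print('bottle base',p([[345,330]],.0), 'felt TL/TR',p([[115,228],[236,234]],.006))
E
```

```text
box corners [[0.6006, -0.1774], [0.6536, -0.1619], [0.6768, -0.2508], [0.6255, -0.2632]]
(245, 139, 34, 29)
foot [[ 0.64380411 -0.21221309  0.066     ]] head [[0.6431, -0.2119]]
rubber [  0.4724  -0.1736  16.0435 131.9663  75.2018]
case [  0.6438  -0.2095  -8.503  155.8151  57.7903]
bottle base [[0.7915, -0.5364]] felt TL/TR [[0.4177, -0.3367], [0.604, -0.3474]]
```

```bash
python3 -m inch '[[[1.7,0.4,2,0,0,0,-1],[0,0,4,0,0,0,-1],[0,0,4,0,0,0,-1],[0,0,3,0,0,0,-1],[0,0,0,0,0,0,-1]]]'
python3 -m inch '[[[0,0,0,0,0,0,-1],[0,0,0,0,0,0,-1]]]'
python3 -c "
from h import *
c=cam('wrist','w2')
for z,n in((.066,'foot'),(.147,'head'),(.108,'grip')): print(n,proj(c,[[.6435,-.212,z]]))
"
```

```text
t: 1.6
tool_pos: [0.6399, -0.2059, 0.1121]
orientation: [-2.213, -2.218, 0.006]
force: [-0.9, 0.9, -0.5]
opening: 0.0929
t: 1.8
tool_pos: [0.6451, -0.2092, 0.1213]
orientation: [2.218, 2.22, 0.003]
force: [0.2, -0.7, 0.2]
opening: 0.0929
foot [[255.44475954 205.35998769]]
head [[254.22182018 258.19884869]]
grip [[254.93280721 227.50854909]]
```

View pics/w2.png

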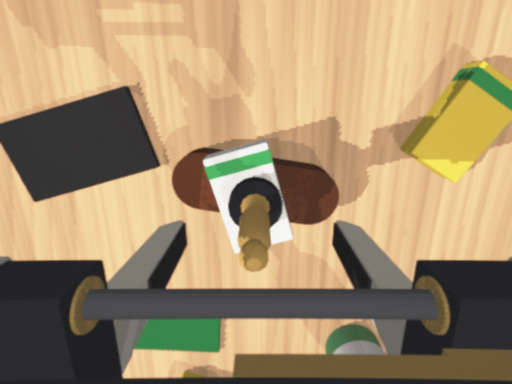

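The award sits between the jaws as predicted (foot at (254,202), head at (254,262)). I'll go down and grip it.

```bash
python3 -m inch '[[[0,0,1.5,0,0,0,-1],[0,0,1.3,0,0,0,-1],[0,0,0,0,0,0,-1],[0,0,0,0,0,0,1],[0,0,0,0,0,0,1]]]' 20
python3 -m inch '[[[0,0,0,0,0,0,1],[0,0,0,0,0,0,1],[0,0,0,0,0,0,1],[0,0,0,0,0,0,1],[0,0,0,0,0,0,1]]]'
python3 -m inch '[[[0,0,0,0,0,0,1],[0,0,-0.5,0,0,0,1],[0,0,-1,0,0,0,1],[0,0,-1.5,0,0,0,1],[0,0,0,0,0,0,1]]]'
```

```text
t: 2.35
tool_pos: [0.6435, -0.2093, 0.0901]
orientation: [-2.222, -2.221, -0.0]
force: [-0.1, 0.1, -0.7]
opening: 0.0815
t: 2.85
tool_pos: [0.6434, -0.2092, 0.0901]
orientation: [2.221, 2.221, 0.0]
force: [1.0, 0.1, 0.7]
opening: 0.0416
t: 3.35
tool_pos: [0.6453, -0.21, 0.124]
orientation: [2.218, 2.218, 0.003]
force: [1.1, -0.0, -0.9]
opening: 0.021
```

```bash
python3 -m inch '[[[0,0,0,0,0,0,1],[0,0,0,0,0,0,1]]]'
python3 -c "
from h import *
c=cam('wrist','w3')
c=cam('side'); cv2.imwrite('pics/s3.png',cv2.resize(c['im'][170:270,210:320],None,fx=5,fy=5,interpolation=cv2.INTER_CUBIC))
a=cv2.imread('pics/w3.png'); b=cv2.imread('pics/s3.png'); b=cv2.resize(b,(288,262)); o=np.zeros((384,800,3),np.uint8); o[:,:512]=a; o[:262,512:]=b; cv2.imwrite('pics/c3.png',o)
"
```

```text
t: 3.55
tool_pos: [0.6432, -0.2091, 0.1197]
orientation: [-2.221, -2.221, 0.0]
force: [0.4, 0.9, -2.1]
opening: 0.0214
```

View pics/c3.png

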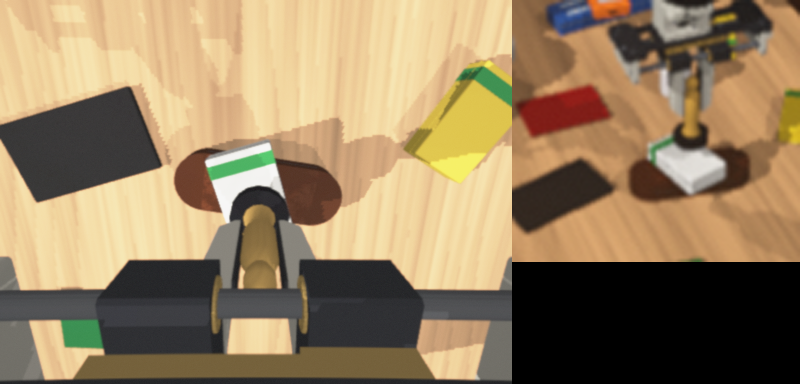

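The award is held: its foot's front edge is at row 186 and it's clear of the box. I'll compute its underside height from that edge, and remeasure box and case.

```bash
python3 - <<'E'
from h import *
c=cam('wrist')
for px in ([259,186],[260,187],[260,188]):
    d=ray(c,[px])[0]; k=(-0.209+.023-c['C'][1])/d[1]; print('foot top z',(c['C']+k*d).round(4))
c0=cv2.imread('pics/w1.png')
print(proj(c,[[.6432,-.209,z] for z in (.075,.085,.095,.16,.17,.18)]))
m=hsv(c['im'],(0,60,10),(20,255,110),(165,140,350,228)); print('case',rect(c,m,.028,False))
E
```

```text
foot top z [ 0.644  -0.186   0.0937]
foot top z [ 0.6447 -0.186   0.0961]
foot top z [ 0.6447 -0.186   0.0984]
[[258.04148245 207.12407662]
 [257.9767286  211.97844251]
 [257.90590497 217.28672516]
 [257.21212533 269.22501843]
 [257.04713453 281.56060133]
 [256.85613385 295.83323392]]
case [  0.6435  -0.2116  -9.0728 155.328   67.6168]
```

```bash
python3 -m inch '[[[1,-0.5,-1.5,0,0,0,1],[2,-1,-1,0,0,0,1],[3,-1.4,-0.5,0,0,0,1],[3.5,-1.6,0,0,0,0,1],[3.5,-1.6,0,0,0,0,1]]]'
python3 -m inch '[[[3.5,-1.6,0,0,0,0,1],[3.5,-1.6,0,0,0,0,1],[3.5,-1.6,0,0,0,0,1],[3.5,-1.6,0,0,0,0,1],[3,-1.4,0,0,0,0,1]]]'
python3 -m inch '[[[2,-1,0,0,0,0,1],[1,-0.5,0,0,0,0,1],[0,0,0,0,0,0,1],[0,0,0,0,0,0,1],[0,0,0,0,0,0,1]]]'
python3 -c "
from h import *
c=cam('wrist','w4')
print(proj(c,[[.4674,.1684,.025]]))
"
```

```text
t: 4.2
tool_pos: [0.5817, -0.0783, 0.1499]
orientation: [-2.222, -2.221, -0.0]
force: [-0.2, 0.0, -2.0]
opening: 0.0218
t: 4.7
tool_pos: [0.5032, 0.0924, 0.1497]
orientation: [-2.221, -2.221, 0.0]
force: [-0.1, 0.6, -1.4]
opening: 0.0212
t: 5.2
tool_pos: [0.4899, 0.1198, 0.15]
orientation: [2.222, 2.22, -0.0]
force: [0.3, -0.2, -1.6]
opening: 0.0214
[[235.36809343 132.33805167]]
```

View pics/w4.png

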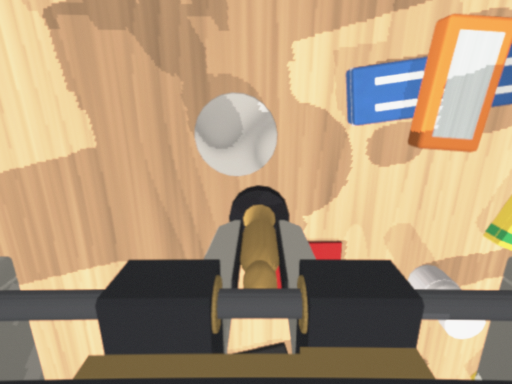

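The plinth centre shows at (236,134), within 2 px of where I predicted it, so I'll place the award.

```bash
python3 -m inch '[[[2.5,-1.1,0,0,0,0,1],[2.5,-1.1,1,0,0,0,1],[0,0,2.5,0,0,0,1],[0,0,2.5,0,0,0,1],[0,0,1.5,0,0,0,1]]]'
python3 -m inch '[[[0,0,0.4,0,0,0,1],[0,0,0,0,0,0,1],[0,0,0,0,0,0,1],[0,0,0,0,0,0,1]]]'
python3 -m inch '[[[0,0,0.2,0,0,0,1],[0,0,0,0,0,0,1]]]'
python3 -m inch '[[[0,0,0.2,0,0,0,1],[0,0,0,0,0,0,1]]]'
python3 -m inch '[[[0,0,0.2,0,0,0,1],[0,0,0,0,0,0,1]]]'
python3 -c "
from h import *
c=cam('wrist','w5')
c=cam('scene'); cv2.imwrite('pics/s5.png',cv2.resize(c['im'][120:220,300:400],None,fx=6,fy=6,interpolation=cv2.INTER_CUBIC))
"
```

```text
t: 5.75
tool_pos: [0.4667, 0.17, 0.073]
orientation: [-2.222, -2.22, 0.003]
force: [-0.2, -0.1, -1.2]
opening: 0.0214
t: 6.15
tool_pos: [0.4679, 0.1705, 0.0714]
orientation: [2.222, 2.22, 0.001]
force: [-0.1, 0.7, -1.6]
opening: 0.021
t: 6.35
tool_pos: [0.4682, 0.1708, 0.0702]
orientation: [2.221, 2.221, 0.002]
force: [-3.1, -0.7, 6.6]
opening: 0.0215
t: 6.55
tool_pos: [0.4685, 0.1711, 0.0698]
orientation: [2.221, 2.221, 0.003]
force: [-10.1, -1.8, 20.6]
opening: 0.0214
t: 6.75
tool_pos: [0.4685, 0.1713, 0.0683]
orientation: [2.221, 2.221, 0.003]
force: [-11.3, -1.3, 25.0]
opening: 0.0215
```

```bash
python3 -m inch '[[[0,0,-0.3,0,0,0,1],[0,0,-0.1,0,0,0,1],[0,0,0,0,0,0,1]]]'
python3 -m inch '[[[0,0,0,0,0,0,0.5],[0,0,0,0,0,0,0.3],[0,0,0,0,0,0,0],[0,0,0,0,0,0,-1],[0,0,0,0,0,0,-1]]]'
python3 -m inch '[[[0,0,0,0,0,0,-1],[0,0,0,0,0,0,-1],[0,0,0,0,0,0,-1],[0,0,-2,0,0,0,-1],[0,0,-4,0,0,0,-1]]]'
python3 -m inch '[[[0,0,-4,0,0,0,-1],[0,0,-4,0,0,0,-1],[0,0,-2,0,0,0,-1],[-1,0,0,0,0,0,-1],[0,0,0,0,0,0,-1]]]'
python3 -c "
from h import *
c=cam('wrist','w6')
print(proj(c,[[.4674,.1684,.025],[.4674,.1684,.124]]))
"
```

```text
t: 7.15
tool_pos: [0.4674, 0.1707, 0.0689]
orientation: [2.221, 2.221, 0.0]
force: [-0.4, -0.8, -2.0]
opening: 0.0214
t: 7.65
tool_pos: [0.4674, 0.1708, 0.069]
orientation: [-2.221, -2.221, -0.0]
force: [0.2, 0.4, 0.1]
opening: 0.0506
t: 8.15
tool_pos: [0.4645, 0.17, 0.1261]
orientation: [-2.219, -2.219, 0.01]
force: [0.5, 0.3, -0.2]
opening: 0.0898
t: 8.65
tool_pos: [0.4675, 0.1598, 0.2287]
orientation: [2.222, 2.22, -0.0]
force: [-0.8, -0.4, 0.5]
opening: 0.0931
[[258.11969933 156.48033992]
 [257.80413206 176.32053748]]
```

View pics/w6.png

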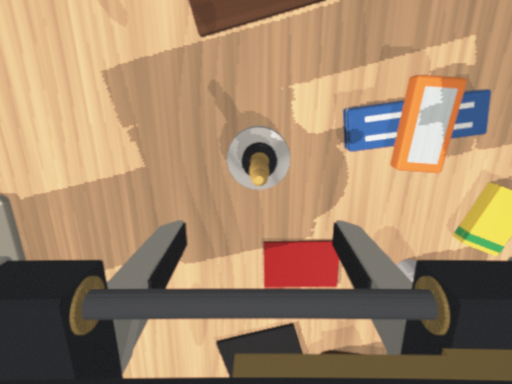

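The award stands upright in the middle of the plinth: plinth at (259,157), foot on the same spot. Now measuring drive and tin from this view.

```bash
python3 - <<'E'
from h import *
c=cam('wrist'); im=c['im']
m=hsv(im,(0,0,140),(180,60,255),(395,75,470,175)); print('panel',rect(c,m,.052))
m=hsv(im,(4,150,200),(18,255,255),(385,65,475,180)); print('orange bright',rect(c,m,.052))
m=hsv(im,(4,150,100),(18,255,255),(385,65,475,180)); print('orange all',rect(c,m,.052))
m=hsv(im,(100,100,60),(125,255,255),(335,80,500,160)); print('tin',rect(c,m,.028,False))
print('red',rect(c,hsv(im,(0,150,60),(8,255,255),(255,230,345,290)),.006))
print('award head/foot', onz(c,[[258,176]],.124),onz(c,[[259,157]],.039), 'plinth',onz(c,[[259,157]],.025))
E
```

```text
panel [ 0.6685  0.2088 85.5492 85.5652 36.0467]
orange bright [  0.6624   0.2097  85.6593 107.6819  62.7778]
orange all [  0.6624   0.2097  85.3319 107.67    63.2267]
tin [  0.6612   0.213    7.4964 172.3378  52.1882]
red [ 5.336000e-01 -4.700000e-03  1.067000e+00  1.151356e+02  8.128110e+01]
award head/foot [[0.46676997 0.16921913 0.124     ]] [[0.46756214 0.17091998 0.039     ]] plinth [[0.46752954 0.16812232 0.025     ]]
```

```bash
python3 -m inch '[[[0.5,2,0,0,0,2,-1],[1,4,0,0,0,2.5,-1],[1.2,4.5,1,0,0,0,-1],[1.2,4.5,2,0,0,0,-1],[1,3.5,2.5,0,0,0,-1]]]'
python3 -m inch '[[[0,1.7,3,0,0,0,-1],[0,0,3,0,0,0,-1],[0,0,0,0,0,0,-1],[0,0,0,0,0,0,-1],[0,0,0,0,0,0,-1]]]'
python3 - <<'E'
from h import *
c=cam('wrist','w7'); im=c['im']
print(c['s']['q'].round(2))
m=hsv(im,(0,0,140),(180,60,255),(150,0,400,290)); 
print(proj(c,[[.6685,.2088,.052]]))
E
```

```text
t: 9.25
tool_pos: [0.6562, 0.1986, 0.1722]
orientation: [-2.307, -2.132, 0.0]
force: [0.1, 0.3, 1.2]
opening: 0.0932
t: 9.75
tool_pos: [0.6719, 0.1973, 0.1162]
orientation: [2.306, 2.132, 0.003]
force: [-0.6, 0.2, 0.1]
opening: 0.0931
[0.21 0.46 1.29 0.   1.4  0.29]
[[252.35131134 186.15204496]]
```

View pics/w7.png

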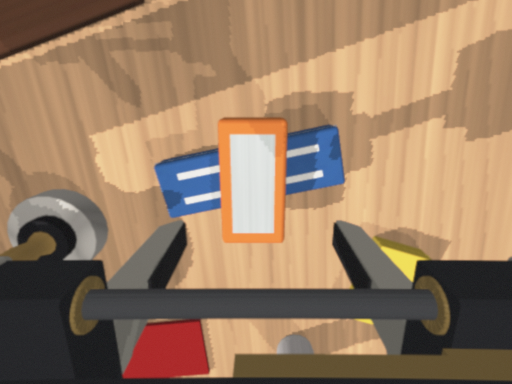

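The drive's panel is at (252,184), again within 2 px of prediction. I'll go down and grip.

```bash
python3 -m inch '[[[1.2,-0.4,1.5,0,0,0,-1],[0,0,3,0,0,0,-1],[0,0,2.5,0,0,0,-1],[0,0,1.2,0,0,0,-1],[0,0,0,0,0,0,-1]]]' 25
python3 -m inch '[[[0,0,0,0,0,0,-1],[0,0,0,0,0,0,1],[0,0,0,0,0,0,1],[0,0,0,0,0,0,1],[0,0,0,0,0,0,1]]]'
python3 -m inch '[[[0,0,0,0,0,0,1],[0,0,0,0,0,0,1],[0,0,0,0,0,0,1]]]'
python3 -m inch '[[[0,0,-1,0,0,0,1],[0,0,-2,0,0,0,1],[0,0,-3,0,0,0,1],[0,0,-2,0,0,0,1],[0,0,0,0,0,0,1]]]'
```

```text
t: 10.3
tool_pos: [0.6672, 0.2099, 0.0307]
orientation: [-2.306, -2.132, 0.002]
force: [-0.1, 0.7, -0.1]
opening: 0.0931
t: 10.8
tool_pos: [0.6685, 0.2093, 0.0327]
orientation: [2.307, 2.132, 0.001]
force: [-0.3, 0.1, -0.6]
opening: 0.0659
t: 11.1
tool_pos: [0.6683, 0.2093, 0.0324]
orientation: [-2.307, -2.132, 0.0]
force: [-0.3, 0.5, 1.2]
opening: 0.056
t: 11.6
tool_pos: [0.671, 0.21, 0.1174]
orientation: [2.304, 2.13, 0.01]
force: [-0.0, -0.0, -1.6]
opening: 0.0558
```

```bash
python3 -m inch '[[[0,0,-1.5,0,0,0,1],[0,0,-1.5,0,0,0,1],[-2,-0.8,-1,0,0,0,1],[-4,-1.7,0,0,0,0,1],[-4,-1.7,0,0,0,0,1]]]'
python3 -m inch '[[[-4,-1.7,0,0,0,0,1],[-4,-1.7,0,0,0,0,1],[-4,-1.7,0,0,0,8.5,1],[0,0,0,0,0,8.5,1],[0,0,0,0,0,8.5,1]]]'
python3 -m inch '[[[0,0,0,0,0,8.5,1],[0,0,0,0,0,8.5,1],[0,0,0,0,0,8.5,1],[0,0,0,0,0,8.5,1],[0,0,0,0,0,8.5,1]]]'
python3 -m inch '[[[0,0,0,0,0,1.5,1],[0,0,0,0,0,0,1],[0,0,0,0,0,0,1]]]'
python3 - <<'E'
from h import *
c=cam('scene','s8'); im=c['im']
print('rubber',rect(c,hsv(im,(0,0,0),(180,255,60),(222,128,268,175)),.008))
print('felt',rect(c,hsv(im,(45,80,20),(85,255,220),(145,105,215,170)),.006))
print('board',rect(c,hsv(im,(0,60,10),(20,255,75),(395,175,440,248)),.012))
cv2.imwrite('pics/s8c.png',cv2.resize(im[90:300,140:450],None,fx=2.5,fy=2.5,interpolation=cv2.INTER_CUBIC))
c=cam('wrist','w8'); print(proj(c,[[.4724,-.1736,.008]]))
d=cam('wrist'); d['im']=cv2.imread('pics/w2.png')
R=Ro.from_rotvec([2.218,2.22,.003]).as_matrix(); s=d['s']; R0=Ro.from_rotvec(s['orientation']).as_matrix()
d['C']=R@R0.T@(d['C']-s['tool_pos'])+[.6451,-.2092,.1213]; d['Rw']=R@R0.T@d['Rw']
P=onz(d,[[0,122],[128,87],[160,165],[36,201]],.008); print(P.round(4)[:,:2],P.mean(0))
E
```

```text
t: 12.1
tool_pos: [0.6181, 0.1124, 0.1528]
orientation: [2.305, 2.134, 0.0]
force: [0.2, -1.1, -2.0]
opening: 0.056
t: 12.6
tool_pos: [0.5576, -0.0042, 0.1526]
orientation: [-2.727, -1.559, 0.0]
force: [-0.7, 0.1, -1.2]
opening: 0.0558
t: 13.1
tool_pos: [0.5581, -0.0027, 0.1524]
orientation: [-3.106, -0.468, 0.001]
force: [-0.3, 0.8, -1.9]
opening: 0.0559
t: 13.4
tool_pos: [0.5583, -0.0027, 0.1523]
orientation: [-3.11, -0.442, 0.0]
force: [-0.1, 0.0, -1.7]
opening: 0.0558
rubber [  0.4721  -0.1682  16.4828 133.5505  75.0822]
felt [  0.5045  -0.3789  -3.9439 186.8643  77.158 ]
board [  0.4862   0.3774  14.7667 202.5106  80.6063]
[[371.013914   277.21979869]]
[[ 0.4059 -0.149 ]
 [ 0.5273 -0.117 ]
 [ 0.5487 -0.1895]
 [ 0.4205 -0.2271]] [ 0.47557559 -0.1706541   0.008     ]
```

View pics/w8.png

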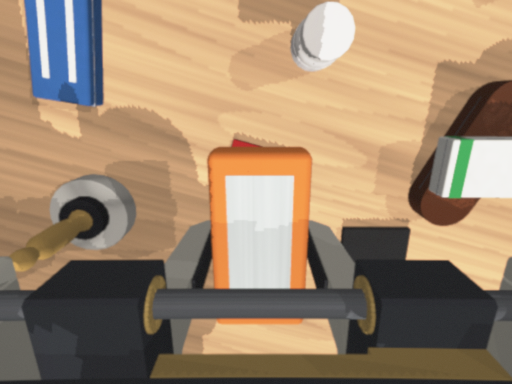

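The drive is held square between the jaws at (260,235). The pad shows at its lower right, (375,240). Moving over it and lowering.

```bash
python3 -m inch '[[[-1.8,1.9,0,0,0,0,1],[-3,3.2,0,0,0,0,1],[-3.2,3.5,0,0,0,0,1],[-3,3.2,0,0,0,0,1],[-1.8,2,1,0,0,0,1]]]'
python3 -m inch '[[[0,0,2,0,0,0,1],[0,0,3.5,0,0,0,1],[0,0,3.5,0,0,0,1],[0,0,2,0,0,0,1],[0,0,1,0,0,0,1]]]'
python3 -m inch '[[[0,0,0.4,0,0,0,1],[0,0,0,0,0,0,1],[0,0,0,0,0,0,1],[0,0,0,0,0,0,1]]]'
python3 -m inch '[[[0,0,0.2,0,0,0,1],[0,0,0,0,0,0,1]]]'
python3 -m inch '[[[0,0,0.2,0,0,0,1],[0,0,0,0,0,0,1]]]'
```

```text
t: 14.05
tool_pos: [0.4729, -0.1735, 0.1438]
orientation: [3.109, 0.437, 0.003]
force: [1.5, -0.1, -2.4]
opening: 0.0553
t: 14.55
tool_pos: [0.4716, -0.1699, 0.0199]
orientation: [-3.109, -0.438, 0.005]
force: [0.4, 1.1, -1.4]
opening: 0.0558
t: 14.95
tool_pos: [0.4744, -0.1711, 0.0197]
orientation: [3.11, 0.437, 0.003]
force: [-0.8, 0.0, -1.4]
opening: 0.056
t: 15.15
tool_pos: [0.4735, -0.1708, 0.0166]
orientation: [3.111, 0.437, 0.001]
force: [-0.2, -0.6, -3.1]
opening: 0.0557
t: 15.35
tool_pos: [0.4731, -0.1706, 0.014]
orientation: [-3.111, -0.437, 0.0]
force: [-1.3, 0.5, -1.5]
opening: 0.0557
```

```bash
python3 -m inch '[[[0,0,0.1,0,0,0,1],[0,0,0,0,0,0,1],[0,0,0,0,0,0,1]]]'
python3 -m inch '[[[0,0,0.1,0,0,0,1],[0,0,0,0,0,0,1],[0,0,0,0,0,0,1]]]'
```

```text
t: 15.65
tool_pos: [0.4732, -0.1707, 0.0132]
orientation: [-3.111, -0.437, 0.0]
force: [-0.4, -0.4, -2.0]
opening: 0.0556
t: 15.95
tool_pos: [0.4734, -0.1707, 0.0123]
orientation: [3.111, 0.437, 0.0]
force: [0.1, -0.5, -1.6]
opening: 0.0559
```

```bash
python3 -m inch '[[[0,0,0,0,0,0,-1],[0,0,0,0,0,0,-1],[0,0,0,0,0,0,-1],[0,0,0,0,0,0,-1],[0,0,-1,0,0,0,-1]]]'
python3 -m inch '[[[0,0,-2.5,0,0,0,-1],[0,0,-3.5,0,0,0,-1],[0,0,-3.5,0,0,-8.5,-1],[0,0,-2.5,0,0,-8.5,-1],[0,0,0,0,0,-8.5,-1]]]'
python3 -m inch '[[[0,0,0,0,0,-8.5,-1],[0,0,0,0,0,-8.5,-1],[0,0,0,0,0,-8.5,-1],[0,0,0,0,0,-8.5,-1],[0,0,0,0,0,-8.5,-1]]]'
python3 -m inch '[[[0,0,0,0,0,-8.5,-1],[0,0,0,0,0,-8.5,-1],[0,0,0,0,0,-4,-1],[0,0,0,0,0,0,-1],[0,0,0,0,0,0,-1]]]'
python3 - <<'E'
from h import *
c=cam('wrist','w9'); R=Ro.from_rotvec(c['s']['orientation']).as_matrix()
print(c['s']['q'].round(2),(R.T@(np.array([.639,-.2133,c['s']['tool_pos'][2]])-c['s']['tool_pos'])*100).round(2), np.degrees(np.arctan2(R[1,1],R[0,1])))
E
```

```text
t: 16.45
tool_pos: [0.4721, -0.1701, 0.0213]
orientation: [-3.11, -0.437, 0.004]
force: [0.0, -0.5, -1.1]
opening: 0.0903
t: 16.95
tool_pos: [0.4762, -0.172, 0.1482]
orientation: [2.929, 1.12, 0.009]
force: [0.9, -0.9, -0.5]
opening: 0.093
t: 17.45
tool_pos: [0.4735, -0.1707, 0.1432]
orientation: [2.328, 2.109, 0.001]
force: [0.3, 0.6, 0.0]
opening: 0.0931
t: 17.95
tool_pos: [0.4734, -0.1707, 0.1428]
orientation: [1.915, 2.49, 0.0]
force: [-0.8, 0.2, 0.2]
opening: 0.0933
[-0.45 -0.08  1.85  0.    1.38 -0.71] [-8.360e+00  1.491e+01  1.000e-02] 14.862278521927927
```

View pics/w9.png

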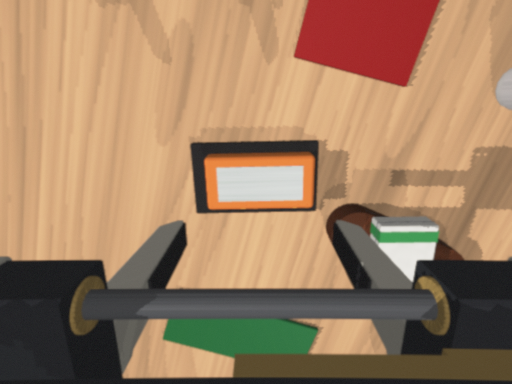

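The drive lies on the rubber pad: pad corners (192,143) to (319,210), orange top (206,153) to (316,210). Checking the offset, then on to the box.

```bash
python3 - <<'E'
from h import *
c=cam('wrist'); im=c['im']
P=onz(c,[[192,143],[318,140],[319,210],[196,213]],.008); print('pad',P.mean(0).round(4))
print('panel',rect(c,hsv(im,(0,0,140),(180,60,255),(205,155,312,208)),.032))
E
python3 -m inch '[[[-1,2,0,0,0,0,-1],[-2,3.5,0,0,0,0,-1],[-2.3,4,0,0,0,0,-1],[-2,3.5,0,0,0,0,-1],[-1,1.9,0,0,0,0,-1]]]'
python3 -m inch '[[[0,0,0,0,0,0,-1],[0,0,0,0,0,0,-1],[0,0,0,0,0,0,-1]]]'
python3 - <<'E'
from h import *
c=cam('wrist','w10'); R=Ro.from_rotvec(c['s']['orientation']).as_matrix()
print('tool',c['s']['tool_pos'])
m=hsv(c['im'],(0,0,140),(180,60,255),(190,60,330,290))|hsv(c['im'],(45,80,20),(85,255,220),(190,60,330,290))
n,l,st,_=cv2.connectedComponentsWithStats(m); print(st[1:][st[1:,4]>100]); print(rect(c,m,.052,False))
print('exp',proj(c,[[.639,-.2133,.052]]))
E
```

```text
pad [ 0.4717 -0.1728  0.008 ]
panel [ 0.4753 -0.1714 16.0673 85.249  35.583 ]
t: 18.55
tool_pos: [0.641, -0.2129, 0.1418]
orientation: [1.914, 2.491, 0.0]
force: [-0.7, -1.6, -0.5]
opening: 0.0929
t: 18.85
tool_pos: [0.6378, -0.2121, 0.1422]
orientation: [-1.913, -2.491, 0.0]
force: [-0.5, 0.5, -0.1]
opening: 0.093
tool [ 0.63782297 -0.2120573   0.14217784]
[[ 226  141   64   95 5662]
 [ 190  271   10   18  142]]
[  0.6363  -0.249   87.5173 175.112   80.6238]
exp [[259.11582503 190.53053204]]
```

View pics/w10.png

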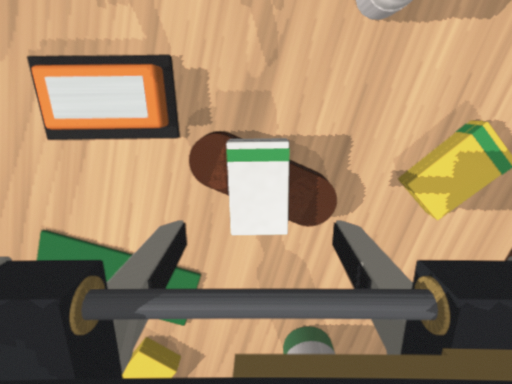

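The drive is about 4 mm off centre, which is well inside the limit. The box's top face spans (227–289, 148–235), lined up with the jaws, so I'll grip it.

```bash
python3 -m inch '[[[0,0.1,2,0,0,0,-1],[0,0,3.5,0,0,0,-1],[0,0,3.2,0,0,0,-1],[0,0,2,0,0,0,-1],[0,0,0.2,0,0,0,-1]]]' 20
python3 -m inch '[[[0,0,0,0,0,0,-1],[0,0,0,0,0,0,1],[0,0,0,0,0,0,1],[0,0,0,0,0,0,1],[0,0,0,0,0,0,1]]]'
python3 -m inch '[[[0,0,0,0,0,0,1],[0,0,0,0,0,0,1],[0,0,0,0,0,0,1],[0,0,0,0,0,0,1]]]'
python3 -m inch '[[[0,0,-1,0,0,0,1],[0,0,-2,0,0,0,1],[0,0,-3,0,0,0,1],[0,0,-3,0,0,0,1],[0,0,-2,0,0,0,1]]]'
```

```text
t: 19.4
tool_pos: [0.6364, -0.2108, 0.0297]
orientation: [-1.909, -2.487, 0.002]
force: [-0.8, -0.0, -0.6]
opening: 0.0932
t: 19.9
tool_pos: [0.6402, -0.2122, 0.0342]
orientation: [1.912, 2.491, 0.001]
force: [0.7, 0.3, 0.5]
opening: 0.0654
t: 20.3
tool_pos: [0.6398, -0.2121, 0.0336]
orientation: [1.912, 2.492, -0.0]
force: [-1.2, 0.7, 3.4]
opening: 0.0558
t: 20.8
tool_pos: [0.6406, -0.2123, 0.1464]
orientation: [1.911, 2.49, 0.001]
force: [1.2, 0.7, 0.4]
opening: 0.0557
```

```bash
python3 -m inch '[[[2,-0.4,0,0,0,0,1],[4,-0.9,0,0,0,0,1],[4.2,-0.9,0,0,0,0,1],[4.2,-0.9,0,0,0,0,1],[4.2,-0.9,0,0,0,0,1]]]'
python3 -m inch '[[[3,-0.7,0,0,0,0,1],[1.3,-0.2,0,0,0,-8.5,1],[0,0,0,0,0,-8.5,1],[0,0,0,0,0,-8.5,1],[0,0,0,0,0,-8.5,1]]]'
python3 -m inch '[[[0,0,0,0,0,-8.5,1],[0,0,0,0,0,-8.5,1],[0,0,0,0,0,-8.5,1],[0,0,0,0,0,-8.5,1],[0,0,0,0,0,-7.7,1]]]'
python3 -m inch '[[[0,0,0,0,0,0,1],[0,0,0,0,0,0,1],[0,0,0,0,0,0,1]]]'
cat >> h.py <<'E'
def goto(x,y,yaw_toolx=None):
    s=robot.read_state(); R=Ro.from_rotvec(s['orientation']).as_matrix(); p=np.array(s['tool_pos'])
    print('pos',p.round(4),'toolx deg',np.degrees(np.arctan2(R[1,0],R[0,0])).round(2),'shift cm',(R.T@(np.array([x,y,p[2]])-p)*100).round(2),'q6',s['q'][5].round(2))
E
python3 -c "
from h import *
goto(.5333,-.004)"
```

```text
t: 21.3
tool_pos: [0.552, -0.0413, 0.1436]
orientation: [1.913, 2.492, 0.001]
force: [0.7, 0.1, -0.5]
opening: 0.0558
t: 21.8
tool_pos: [0.533, -0.0031, 0.1438]
orientation: [1.09, 2.946, 0.0]
force: [-0.5, -0.4, -0.5]
opening: 0.0556
t: 22.3
tool_pos: [0.5331, -0.0034, 0.1437]
orientation: [-0.029, 3.141, 0.0]
force: [-0.0, 0.3, 0.5]
opening: 0.0561
t: 22.6
tool_pos: [0.5331, -0.0035, 0.1434]
orientation: [-0.014, 3.141, 0.0]
force: [0.1, 1.2, -1.3]
opening: 0.0561
pos [ 0.5331 -0.0035  0.1434] toolx deg -179.48 shift cm [-0.02 -0.05  0.  ] q6 -1.68
```

```bash
python3 -m inch '[[[0,0,2,0,0,0,1],[0,0,3.5,0,0,0,1],[0,0,3.5,0,0,0,1],[0,0,2.2,0,0,0,1],[0,0,1,0,0,0,1]]]'
python3 -m inch '[[[0,0,0.4,0,0,0,1],[0,0,0.2,0,0,0,1],[0,0,0.2,0,0,0,1],[0,0,0,0,0,0,1],[0,0,0,0,0,0,1]]]'
python3 -m inch '[[[0,0,0.1,0,0,0,1],[0,0,0,0,0,0,1],[0,0,0,0,0,0,1]]]'
```

```text
t: 23.1
tool_pos: [0.531, -0.0033, 0.0186]
orientation: [0.016, -3.137, -0.001]
force: [0.4, 0.7, -1.0]
opening: 0.0558
t: 23.6
tool_pos: [0.5338, -0.0036, 0.0142]
orientation: [-0.019, 3.14, -0.0]
force: [-0.0, -0.1, -0.8]
opening: 0.0561
t: 23.9
tool_pos: [0.5331, -0.0035, 0.0123]
orientation: [-0.019, 3.141, -0.0]
force: [0.3, 0.1, -0.2]
opening: 0.056
```

```bash
python3 -m inch '[[[0,0,0,0,0,0,-1],[0,0,0,0,0,0,-1],[0,0,0,0,0,0,-1],[0,0,0,0,0,0,-1],[0,0,-1,0,0,0,-1]]]'
python3 -m inch '[[[0,0,-3,0,0,0,-1],[0,0,-3.5,0,0,0,-1],[0,0,-3.5,0,0,0,-1],[0,0,-2,0,0,0,-1],[0,0,0,0,0,0,-1]]]'
python3 -m inch '[[[-1,2,0,0,0,0,-1],[-2.2,3.6,0,0,0,0,-1],[-2.2,3.8,0,0,0,0,-1],[-2.2,3.8,0,0,0,0,-1],[-2.2,3.8,0,0,0,0,-1]]]'
python3 -m inch '[[[-2,3.2,0,0,0,0,-1],[-0.8,1.5,0,0,0,-7,-1],[0,0,0,0,0,0,-1],[0,0,0,0,0,0,-1],[0,0,0,0,0,0,-1]]]'
python3 - <<'E'
from h import *
c=cam('wrist','w11'); im=c['im']
m=hsv(im,(100,100,40),(125,255,255),(0,0,512,290)); print('tin all',rect(c,m,.028))
m=hsv(im,(0,0,150),(180,60,255),(150,0,350,290)); print('stripes',rect(c,m,.028,False))
goto(.6612,.213)
c=cam('scene','s11'); im=c['im']
m=hsv(im,(100,100,40),(125,255,255),(325,205,370,280)); print('scene tin',rect(c,m,.028,False))
E
```

```text
t: 24.4
tool_pos: [0.5317, -0.0034, 0.0212]
orientation: [0.019, -3.139, -0.0]
force: [-0.2, -1.1, -0.4]
opening: 0.0904
t: 24.9
tool_pos: [0.5358, -0.0038, 0.1472]
orientation: [-0.019, 3.134, -0.001]
force: [0.1, -0.5, 1.5]
opening: 0.093
t: 25.4
tool_pos: [0.629, 0.1691, 0.141]
orientation: [0.019, -3.14, 0.001]
force: [1.5, -0.6, 0.1]
opening: 0.093
t: 25.9
tool_pos: [0.6558, 0.2138, 0.1417]
orientation: [0.206, -3.134, 0.001]
force: [-0.2, -0.1, -0.6]
opening: 0.0928
tin all [  0.6643   0.2124   7.5077 164.8191  51.4876]
stripes [6.235000e-01 1.758000e-01 1.716080e+01 2.461645e+02 2.229972e+02]
pos [0.656  0.2137 0.142 ] toolx deg -172.47 shift cm [-0.51 -0.14 -0.  ] q6 -1.46
scene tin [  0.67     0.2159   7.3489 175.0039  51.9146]
```

View pics/w11.png

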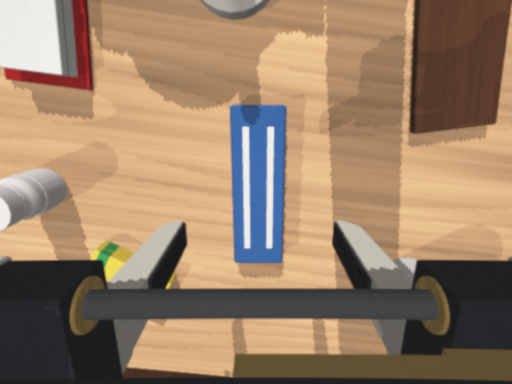

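The tin shows at columns 232–286, rows 105–263, straight between the jaws.

```bash
python3 - <<'E'
from h import *
c=cam('wrist')
a=onz(c,[[246.5,126],[270.5,126],[249,249],[269,249]],.028);print(a.round(4),a.mean(0))
b=onz(c,[[231,105],[286,105],[283,263],[236,263]],.028);print(b.round(4),b.mean(0))
goto(*a.mean(0)[:2])
E
```

```text
[[0.6027 0.1932 0.028 ]
 [0.5996 0.216  0.028 ]
 [0.7334 0.2116 0.028 ]
 [0.7305 0.2332 0.028 ]] [0.66652946 0.2135119  0.028     ]
[[0.5854 0.1766 0.028 ]
 [0.5787 0.2276 0.028 ]
 [0.7456 0.2511 0.028 ]
 [0.7525 0.1994 0.028 ]] [0.66555184 0.21366622 0.028     ]
pos [0.6563 0.2139 0.1425] toolx deg -172.43 shift cm [-1.01 -0.17  0.  ] q6 -1.46
```

```bash
python3 -m inch '[[[-1,-0.1,2,0,0,0,-1],[0,0,3.5,0,0,0,-1],[0,0,3.5,0,0,0,-1],[0,0,2,0,0,0,-1],[0,0,1,0,0,0,-1]]]' 25
python3 -m inch '[[[0,0,1,0,0,0,-1],[0,0,0.5,0,0,0,-1],[0,0,0.2,0,0,0,-1],[0,0,0,0,0,0,1],[0,0,0,0,0,0,1]]]'
python3 -m inch '[[[0,0,0,0,0,0,1],[0,0,0,0,0,0,1],[0,0,0,0,0,0,1],[0,0,0,0,0,0,1],[0,0,0,0,0,0,1]]]'
python3 -m inch '[[[0,0,-1,0,0,0,1],[0,0,-2,0,0,0,1],[0,0,-3,0,0,0,1],[0,0,-3,0,0,0,1],[0,0,-2,0,0,0,1]]]'
python3 -c "
from h import *
goto(.4862,.3774)"
```

```text
t: 26.55
tool_pos: [0.6645, 0.2142, 0.0193]
orientation: [0.208, -3.131, 0.001]
force: [-0.5, 0.6, -0.7]
opening: 0.0928
t: 27.05
tool_pos: [0.6673, 0.2156, 0.0065]
orientation: [-0.211, 3.133, 0.0]
force: [0.2, 0.6, 0.5]
opening: 0.0812
t: 27.55
tool_pos: [0.6666, 0.2152, 0.0055]
orientation: [-0.211, 3.134, -0.0]
force: [-1.0, -1.1, 1.0]
opening: 0.0537
t: 28.05
tool_pos: [0.6672, 0.2157, 0.1185]
orientation: [-0.211, 3.132, 0.001]
force: [-0.2, 0.5, -1.3]
opening: 0.0536
pos [0.6672 0.2157 0.1185] toolx deg -172.3 shift cm [15.77 18.45 -0.03] q6 -1.47
```

```bash
python3 -m inch '[[[1.5,2,-1,0,0,0,1],[2.8,3.8,-1,0,0,0,1],[3.2,3.8,0,0,0,0,1],[3.3,3.6,0,0,0,0,1],[3.1,3.4,0,0,0,0,1]]]'
python3 -m inch '[[[1.8,1.8,0,0,0,-3.5,1],[0,0,0,0,0,-3.6,1],[0,0,0,0,0,0,1],[0,0,0,0,0,0,1],[0,0,0,0,0,0,1]]]'
python3 - <<'E'
from h import *
goto(.4862,.3774)
d=cam('wrist','w12'); s=d['s']
R=Ro.from_rotvec([.206,-3.134,.001]).as_matrix(); R0=Ro.from_rotvec(s['orientation']).as_matrix()
d['C']=R@R0.T@(d['C']-s['tool_pos'])+[.656,.2137,.142]; d['Rw']=R@R0.T@d['Rw']
P=onz(d,[[411,132],[496,122]],.012)[:,:2]; print(P)
u=np.array([np.cos(.258),np.sin(.258)]); print('board centre from +x end', P.mean(0)-.1*u)
E
```

```text
t: 28.55
tool_pos: [0.5046, 0.3624, 0.1357]
orientation: [0.211, -3.134, -0.001]
force: [0.8, 0.4, -2.8]
opening: 0.0539
t: 29.05
tool_pos: [0.4868, 0.3762, 0.1354]
orientation: [-0.401, 3.116, -0.0]
force: [-0.3, -0.8, -2.4]
opening: 0.0536
pos [0.4868 0.3762 0.1354] toolx deg -165.34 shift cm [ 0.02  0.13 -0.  ] q6 -1.25
[[0.58837738 0.35802424]
 [0.56850548 0.43741726]]
board centre from +x end [0.48175121 0.37220602]
```

```bash
python3 -m inch '[[[0.3,0,2,0,0,0,1],[0,0,3.5,0,0,0,1],[0,0,3,0,0,0,1],[0,0,1.5,0,0,0,1],[0,0,0.8,0,0,0,1]]]'
python3 -m inch '[[[0,0,0.4,0,0,0,1],[0,0,0.2,0,0,0,1],[0,0,0.2,0,0,0,1],[0,0,0,0,0,0,1],[0,0,0,0,0,0,1]]]'
python3 -m inch '[[[0,0,0.1,0,0,0,1],[0,0,0,0,0,0,1],[0,0,0,0,0,0,1]]]'
```

```text
t: 29.6
tool_pos: [0.4826, 0.3749, 0.0254]
orientation: [0.402, -3.113, 0.002]
force: [-0.1, -0.3, -1.6]
opening: 0.0538
t: 30.1
tool_pos: [0.4838, 0.3762, 0.0201]
orientation: [-0.405, 3.114, 0.001]
force: [0.4, -0.1, -1.5]
opening: 0.0537
t: 30.4
tool_pos: [0.4833, 0.3759, 0.0183]
orientation: [-0.405, 3.115, 0.0]
force: [-0.7, -0.0, -1.6]
opening: 0.0539
```

```bash
python3 -m inch '[[[0,0,0,0,0,0,-1],[0,0,0,0,0,0,-1],[0,0,0,0,0,0,-1],[0,0,0,0,0,0,-1],[0,0,-1,0,0,0,-1]]]'
python3 -m inch '[[[0,0,-3,0,0,0,-1],[0,0,-4,0,0,0,-1],[0,0,-4,0,0,8,-1],[0,0,-3,0,0,8,-1],[0,0,-1,0,0,7.7,-1]]]'
python3 -m inch '[[[-1,-2,0,0,0,0,-1],[-1.8,-4,0,0,0,0,-1],[-1.8,-4,0,0,0,0,-1],[-1.8,-4,0,0,0,0,-1],[-1.8,-4,0,0,0,0,-1]]]'
python3 -m inch '[[[-1.8,-4,0,0,0,0,-1],[-1.8,-4,0,0,0,0,-1],[-1.8,-4,0,0,0,0,-1],[-1.8,-4,0,0,0,0,-1],[-1.8,-4,0,0,0,0,-1]]]'
python3 -m inch '[[[-1.8,-4,0,0,0,0,-1],[-1.8,-4,0,0,0,0,-1],[-1.8,-4,0,0,0,0,-1],[-1.8,-4,0,0,0,0,-1],[-0.6,-1.4,0,0,0,0,-1]]]'
python3 -m inch '[[[0,0,0,0,0,0,-1],[0,0,0,0,0,0,-1],[0,0,0,0,0,0,-1]]]'
python3 - <<'E'
from h import *
goto(.644,-.2105)
c=cam('wrist','w13'); im=c['im']
m=hsv(im,(0,60,10),(20,255,110),(180,40,330,285)); print('case',rect(c,m,.028))
c=cam('scene','s13')
a=cv2.resize(cv2.imread('pics/w13.png'),(448,336)); b=cv2.resize(c['im'][95:305,140:450],(790,535))
cv2.imwrite('pics/s13c.png',b)
E
```

```text
t: 30.9
tool_pos: [0.4822, 0.3752, 0.0271]
orientation: [0.404, -3.113, 0.002]
force: [-0.4, 0.9, 0.2]
opening: 0.089
t: 31.4
tool_pos: [0.4853, 0.3772, 0.1844]
orientation: [0.252, 3.125, 0.007]
force: [0.2, -0.1, 0.7]
opening: 0.0931
t: 31.9
tool_pos: [0.5368, 0.1839, 0.1793]
orientation: [0.243, 3.131, 0.001]
force: [0.8, -0.1, -0.8]
opening: 0.0928
t: 32.4
tool_pos: [0.5948, -0.0279, 0.1794]
orientation: [0.244, 3.131, -0.0]
force: [0.4, 0.7, 0.0]
opening: 0.0929
t: 32.9
tool_pos: [0.6448, -0.2144, 0.1789]
orientation: [0.249, 3.131, -0.002]
force: [0.4, -0.7, -0.7]
opening: 0.093
t: 33.2
tool_pos: [0.6446, -0.2083, 0.1785]
orientation: [-0.241, -3.132, -0.001]
force: [0.7, 0.4, 0.9]
opening: 0.093
pos [ 0.6446 -0.2083  0.1785] toolx deg 171.19 shift cm [ 0.02 -0.23 -0.  ] q6 -1.81
case [  0.6437  -0.2107  -9.2875 156.9449  54.5734]
```

View pics/w13.png

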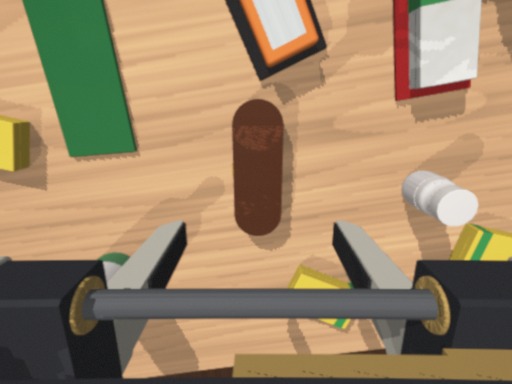

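The case shows at (258,167), straight between the jaws. I'll check the bottle's position for clearance, plus the felt corners (69,157) and (135,152).

```bash
python3 - <<'E'
from h import *
c=cam('wrist'); P=onz(c,[[69,157],[135,152]],.006)[:,:2]; a=np.radians(-3.8); print(P,'felt c',P.mean(0)-.095*np.array([np.cos(a),np.sin(a)]))
s=cam('scene'); d=cam('side')
r1=ray(s,[[109,155]])[0]; r2=ray(d,[[342,225]])[0]
k=np.linalg.lstsq(np.c_[r1,-r2],d['C']-s['C'],rcond=None)[0]; print('cap',s['C']+k[0]*r1,d['C']+k[1]*r2)
goto(.6437,-.2107)
E
```

```text
[[ 0.59700417 -0.42943664]
 [ 0.60278274 -0.35139001]] felt c [ 0.50510231 -0.3841173 ]
cap [ 0.75525763 -0.41761379  0.18991989] [ 0.76211279 -0.42227141  0.1894494 ]
pos [ 0.6447 -0.209   0.1785] toolx deg 171.18 shift cm [ 0.07 -0.18 -0.  ] q6 -1.81
```

```bash
python3 -m inch '[[[0,-0.2,2,0,0,0,-1],[0,0,4,0,0,0,-1],[0,0,4,0,0,0,-1],[0,0,3,0,0,0,-1],[0,0,2,0,0,0,-1]]]' 25
python3 -m inch '[[[0,0,1.3,0,0,0,-1],[0,0,0.7,0,0,0,-1],[0,0,0.3,0,0,0,-1],[0,0,0,0,0,0,1],[0,0,0,0,0,0,1]]]'
python3 -m inch '[[[0,0,0,0,0,0,1],[0,0,0,0,0,0,1],[0,0,0,0,0,0,1],[0,0,0,0,0,0,1],[0,0,0,0,0,0,1]]]'
python3 -m inch '[[[0,0,-1,0,0,0,1],[0,0,-2,0,0,0,1],[0,0,-3,0,0,0,1],[0,0,-3,0,0,0,1],[0,0,-2,0,0,0,1]]]'
python3 -m inch '[[[0,0,0,0,0,0,1],[0,0,0,0,0,0,1]]]'
python3 -c "
from h import *
goto(.505,-.381)"
```

```text
t: 33.95
tool_pos: [0.6425, -0.2109, 0.0249]
orientation: [-0.243, -3.128, -0.002]
force: [-0.4, -0.1, 0.6]
opening: 0.093
t: 34.45
tool_pos: [0.6453, -0.2125, 0.0068]
orientation: [0.244, 3.13, -0.001]
force: [-0.1, -0.1, 0.0]
opening: 0.0814
t: 34.95
tool_pos: [0.6446, -0.2121, 0.0057]
orientation: [0.244, 3.132, -0.0]
force: [-0.9, 1.5, 3.0]
opening: 0.0558
t: 35.45
tool_pos: [0.645, -0.2125, 0.1184]
orientation: [0.244, 3.13, -0.001]
force: [1.1, 0.2, -1.3]
opening: 0.0558
t: 35.65
tool_pos: [0.6443, -0.2122, 0.1152]
orientation: [0.244, 3.132, -0.0]
force: [0.0, 0.6, -2.1]
opening: 0.0559
pos [ 0.6443 -0.2122  0.1152] toolx deg 171.1 shift cm [ 11.15 -18.84  -0.  ] q6 -1.81
```

```bash
python3 -m inch '[[[1,-2,0,0,0,0,1],[2,-3.6,0,0,0,0,1],[2.2,-3.7,0,0,0,0,1],[2.2,-3.7,0,0,0,0,1],[2.1,-3.4,0,0,0,-2.5,1]]]'
python3 -m inch '[[[1.6,-2.4,0,0,0,-2.5,1],[0,0,0,0,0,0,1],[0,0,0,0,0,0,1],[0,0,0,0,0,0,1]]]'
python3 -c "
from h import *
goto(.505,-.381)"
```

```text
t: 36.15
tool_pos: [0.5225, -0.3597, 0.1125]
orientation: [-0.175, -3.133, -0.003]
force: [0.8, -0.2, -1.5]
opening: 0.0557
t: 36.55
tool_pos: [0.5065, -0.3802, 0.1139]
orientation: [-0.107, -3.138, -0.003]
force: [0.5, -0.1, -2.4]
opening: 0.0562
pos [ 0.5065 -0.3802  0.1139] toolx deg 176.1 shift cm [ 0.14 -0.09  0.  ] q6 -2.23
```

```bash
python3 -m inch '[[[0.1,0,1.5,0,0,0,1],[0,0,3,0,0,0,1],[0,0,2.8,0,0,0,1],[0,0,1.3,0,0,0,1],[0,0,0.7,0,0,0,1]]]'
python3 -m inch '[[[0,0,0.3,0,0,0,1],[0,0,0.2,0,0,0,1],[0,0,0.2,0,0,0,1],[0,0,0,0,0,0,1],[0,0,0,0,0,0,1]]]'
python3 -m inch '[[[0,0,0.1,0,0,0,1],[0,0,0,0,0,0,1],[0,0,0,0,0,0,1]]]'
```

```text
t: 37.05
tool_pos: [0.5047, -0.3796, 0.0196]
orientation: [-0.105, -3.137, -0.004]
force: [-0.2, -0.1, -1.2]
opening: 0.0559
t: 37.55
tool_pos: [0.5059, -0.3818, 0.0161]
orientation: [0.107, 3.139, -0.001]
force: [-0.1, 0.1, -1.6]
opening: 0.0556
t: 37.85
tool_pos: [0.5055, -0.3815, 0.0144]
orientation: [0.107, 3.14, -0.0]
force: [0.0, 0.1, -1.4]
opening: 0.0557
```

Still about 2.5 mm above the contact height; lowering, releasing, rising, and checking everything.

```bash
python3 -m inch '[[[0,0,0.2,0,0,0,1],[0,0,0,0,0,0,1],[0,0,0,0,0,0,1],[0,0,0,0,0,0,1]]]'
python3 -m inch '[[[0,0,0,0,0,0,-1],[0,0,0,0,0,0,-1],[0,0,0,0,0,0,-1],[0,0,0,0,0,0,-1],[0,0,-1,0,0,0,-1]]]'
python3 -m inch '[[[0,0,-3,0,0,0,-1],[0,0,-4,0,0,0,-1],[0,0,-4,0,0,0,-1],[0,0,-4,0,0,0,-1],[0,0,-3,0,0,0,-1]]]'
python3 -m inch '[[[0,1,-2,0,0,0,-1],[0,2,0,0,0,0,-1],[0,0,0,0,0,0,-1],[0,0,0,0,0,0,-1],[0,0,0,0,0,0,-1]]]'
python3 - <<'E'
from h import *
w=cam('wrist','w14'); c=cam('scene','s14'); im=c['im']
print('case',rect(w,hsv(w['im'],(0,60,10),(20,255,110),(100,0,400,290)),.034))
print('felt',rect(w,hsv(w['im'],(45,80,20),(85,255,220),(100,0,400,290)),.006))
print('S tin',rect(c,hsv(im,(100,100,40),(125,255,255),(380,160,450,260)),.040,False),'board',rect(c,hsv(im,(0,60,10),(20,255,75),(395,175,440,248)),.012))
print('S panel',rect(c,hsv(im,(0,0,140),(180,60,255),(222,128,265,175)),.032))
m=hsv(im,(0,0,130),(180,70,255),(262,155,310,205))|hsv(im,(45,80,20),(85,255,220),(262,155,310,205))
print('S box',rect(c,m,.030,False),'red',rect(c,hsv(im,(0,150,60),(8,255,255),(262,155,310,205)),.006,False))
cv2.imwrite('pics/s14c.png',cv2.resize(im[95:305,140:450],(790,535),interpolation=cv2.INTER_CUBIC))
E
```

```text
t: 38.25
tool_pos: [0.5055, -0.3814, 0.0122]
orientation: [-0.107, -3.14, -0.0]
force: [0.6, -0.0, -1.8]
opening: 0.0557
t: 38.75
tool_pos: [0.5045, -0.3805, 0.021]
orientation: [-0.107, -3.138, -0.003]
force: [-0.7, 0.1, -0.2]
opening: 0.0902
t: 39.25
tool_pos: [0.5061, -0.3819, 0.2067]
orientation: [0.107, 3.137, -0.004]
force: [1.4, -0.5, 0.9]
opening: 0.093
t: 39.75
tool_pos: [0.5071, -0.3518, 0.2219]
orientation: [-0.107, -3.139, -0.0]
force: [-0.9, 0.8, 0.3]
opening: 0.0927
case [  0.5038  -0.3823  -4.0361 157.339   53.8785]
felt [  0.5044  -0.3841  -3.8042 187.2198  78.0011]
S tin [  0.4907   0.376   15.0361 181.3492  60.1677] board [  0.487    0.3776  14.7667 201.135   79.3687]
S panel [ 0.4736 -0.1677 15.7309 83.4191 33.0166]
S box [ 5.32900e-01 -1.00000e-03 -4.03300e-01  9.34655e+01  5.65085e+01] red [ 5.328000e-01 -1.600000e-03  9.936000e-01  1.159855e+02  7.901590e+01]
```

View pics/s14c.png

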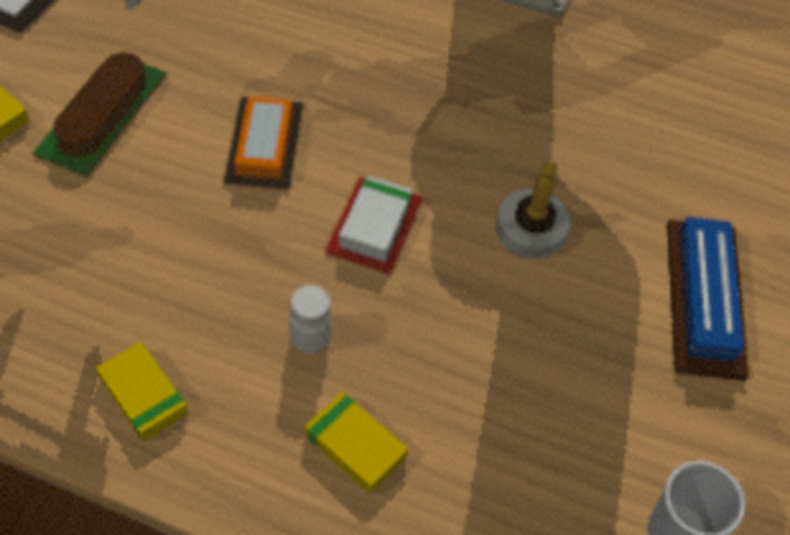

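All five are on their places, the award is upright at (540,205) and the jar is untouched at (310,320). Handing in.

```bash
python3 -c "
from h import *
print(robot.close_job())"
```

```text
the job is handed in; nothing more can be done
None
```

I took both stacks apart and handed the job in with all five things on their own places, after about 40 s of the 128 s allowed. The interface gave no verdict.

My last camera checks, all against limits of 15 mm and 0.22 rad:

| Thing | Place | Offset from centre | Lengthwise error |
|---|---|---|---|
| Award | plinth | 1–3 mm, standing upright | not applicable |
| Card box | red pad | about 1 mm | about 1.4° |
| Drive | rubber pad | about 2–4 mm (the two views differ) | under 1° |
| Tin | board | about 4 mm | under 1° |
| Case | felt | about 2 mm | under 1° |

- **Jar:** it looked unmoved in the last picture; I did not measure it.
- **Gripper:** it ended open, about 0.22 m above the desk and touching nothing.
- **Board position:** the two estimates of its centre differed by about 7 mm, so I aimed between them.
- **Award grip:** the fingers closed late, during the lift, so it met the plinth about 8 mm sooner than I expected. That pressed it with about 25 N before I backed off and let go; it stayed upright.
- **Tin size:** in the last view it measured larger than it is because its sides were in the mask, so its offset is approximate.

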